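# Slacken the mould clamp by one turn of its hand wheel

### The job

Slacken the screw clamp on the closed moulding flask: with your fingertips, push its hand wheel round counter-clockwise (seen from above) by the upright red handle, through exactly one full turn, so that the handle stops where it stood at first. Only push the handle, never take it between the fingers. Leave the flask, mallet, brush and rammer where they are, and finish with the hand clear of everything.

Things in the scene. Friction and masses are not known exactly. Their poses are not given: they have to be found in the camera images.
- wheel (a joint): Turn of the clamp's hand wheel in rad: 0 at the start (clamp tight, cannot go below 0), grows counter-clockwise seen from above, 6.283 is one full turn. The axis is vertical. It is stiff (3 to 4 N of push at the handle), needs an even push and stays where it is left. No stop near one turn. Each turn raises the wheel, handle and clamp pad by 5 mm.
- hub (a point): Centre of the wheel, on its axis, at the top face of the hub (also the top of the screw's end), 227 mm above the bench at the start. The grey wheel is 178 mm over its rim, three spokes; rim a round bar of 18 mm diameter whose top lies 11 mm below this point. It sits above a blue cross beam (330 x 56 mm, top 178 mm above the bench, brass nut to 186 mm).
- handle: Upright red revolving handle standing on the end of one spoke at the rim, 75 mm from the wheel axis; 64 mm tall, 18 mm diameter at the foot, 25 mm at the middle, 14 mm at the top. Origin on its own vertical axis at mid-height, 251 mm above the bench at the start; its foot is 3 mm above the rim's top. It spins freely about its own axis, so its yaw means nothing; the wheel's start angle may be any.
- clamp: The fixed clamp: black steel base plate 310 (x) x 360 (y) x 12 mm, two blue uprights at its y = -145 and +145 mm, and the cross beam along its y. Origin: centre of the underside of the base plate, on the bench, straight below the wheel axis.
- flask: The closed steel flask in the clamp: 290 (x, over the bottom plate) x 210 (y) x 94 mm high, loose on the clamp's base plate under the screw pad. Origin: centre of its underside. To be left alone.
- mallet: Mallet lying on the bench beside the clamp: blue barrel with yellow ends, 60 mm diameter, 126 mm long along its y at its x = +100 mm; wooden handle towards its -x, to x = -153 mm. Up to 60 mm high. Origin on the bench between them. To be left alone.
- brush: Wooden hand brush lying on its side on the bench beside the clamp, 267 mm long along its x, 60 mm wide, 36 mm high. Origin on the bench near its middle. To be left alone.
- rammer: Steel hand rammer standing upright on the bench beyond the clamp: foot disc of 54 mm diameter, rod of 18 mm diameter, 160 mm tall. Origin: centre of its underside. To be left alone.

How it is judged:
On the way, in this order (a step that is already met when the one before it is completed fails the run):
1. the fingers start the wheel by pushing on its handle (contact force between the fingers and handle above 0.5 N and value of joint wheel between 0.1 and 1.5 rad), for 0.05 s.
2. about half-way round the fingers are still pushing it by the handle (contact force between the fingers and handle above 0.5 N and value of joint wheel between 2.3 and 4.3 rad), for 0.05 s.
At the end, for the whole second after the job is handed in: The wheel stands still one full turn counter-clockwise from its start, within 0.2 rad (15 mm at the handle); the flask is within 10 mm and mallet, brush and rammer within 15 mm of where they were (value of joint wheel between 6.083 and 6.483 rad and velocity of joint wheel between -0.05 and 0.05 rad/s and distance of flask from where it was at the start of the episode below 0.01 m and distance of each of mallet, brush, rammer from where it was at the start of the episode below 0.015 m); the robot touches nothing.
It fails at once if the handle was taken between the fingers (horizontal distance between the grasp point and handle below 0.015 m and z of the grasp point in the frame of handle below 0.042 m).
It fails at once if the flask was shifted or lifted (distance of flask from where it was at the start of the episode above 0.01 m).
It fails at once if the mallet, brush or rammer was disturbed (distance of any of mallet, brush, rammer from where it was at the start of the episode above 0.015 m).
It also fails if it takes over 53 s, if anything falls off the work surface, if the arm or the gripper's body presses on something with over 40 N, if the wrist force passes 120 N, or if a joint passes its speed limit or range.

### The arm

A 6-joint arm with a two-finger parallel gripper is mounted at the origin on the work surface. World frame = base frame: x ahead of the robot, y to its left, z up, the work surface at z = 0. Lengths are in m, angles in rad, forces in N, time in s.
With the tool pointing down it reaches from about 0.3 to 0.775 m from the base axis. Payload 14.6 kg.
Tool frame: the origin (TCP) lies at the very end of the fingers, on their centre line; the grasp point (between the pads) lies 19 mm behind it; x points along the fingers, y is the direction in which the jaws open and shut, and the axes are right-handed (so a half turn about x gives the same grasp; the last joint's range is limited). The gripper opens to 94 mm and grips with 3 to 60 N. Pads are 16 mm wide; open, the fingers measure 119 mm over their backs; the gripper's body (75 mm by 177 mm) begins 78 mm behind the grasp point.
Start: joints at [-1.247, 0.3, 1.521, -0, 1.321, -0.067], TCP at [0.21, -0.509, 0.205] pointing down, gripper open.
Joint ranges: [-3.03, 3.03], [-0.79, 2.21], [0.23, 2.52], [-1.04, 4.18], [0, 3.07], [-2.55, 2.55]. Speed limits (rad/s): [2.22, 2.22, 2.57, 3.14, 3.14, 3.14].

### API

Orientations are given as a rotation vector (axis times angle).
In Python, from station import readout, eyes, workorder gives the robot as it stands.
- The arm moves only by the tool servo_tool, never from a script. Its argument "rows" is a list of rows, each a list of 7 numbers: the shift along the tool's x, y, z in m, then the turn, a rotation vector about the tool's x, y, z in degrees, then the closure in counts, from 0 (fully open) to 255 (shut). In form: [[x, y, z, ax, ay, az, jaw], ...]. A call has 1 to 10 rows; each row shifts and turns the commanded pose from where the row before left it, along the tool's axes as they then stand; what a row does not reach is not made up. A row lasts 1/8 s, in which the tool goes at most 62.5 mm and 10.7 degrees, less where a joint would pass 70% of its speed; a pose out of reach is approached as far as the arm can. A call is refused whole if a number of a shift passes 0.0625 or a number of a turn 10.7, either way. A call with a gripper value outside its range is refused whole. The fingers move at their own pace and stop on an object; "newtons" is the grip in N (left out, the last holds). Time passes only in rows, so rows that do not move let the fingers close. It gives the time, the measured TCP pose, the force and the opening at its end, in the units of the state.
- readout.sense(): the state, without advancing time (a new reading comes with each control period).
- eyes.capture(name): name is "scene" or "top"; returns a dict with "img" (480x640x3 uint8, red, green, blue), "depth" (480x640 float32, m along the optical axis (not along the pixel's ray), 0 where there is no reading), "fx", "fy", "cx", "cy" (pixels), "R" (3x3) and "t" (3): a world point X has camera coordinates R X + t. Camera axes: x right, y down, z forward; pixel columns grow to the right and rows downward; lengths in m; the calibration is good to about 2 mm. A picture is of the moment at which its call begins.
- workorder.sign_off(): hands the job in, once; it reports no verdict.
The state is a dict: "time_s": time; "joint_pos": joint angles; "joint_vel": joint speeds; "effort": joint torques, N m; "eef_pos": TCP position; "tool_rot": TCP orientation; "force": force on the tool from outside, world axes, zero at the start; "torque": the same for the moment, N m; "width": finger opening in m.
Only numpy, scipy, OpenCV 4.12 (cv2) and the standard library are available. Lean on these libraries where they do the work, as an engineer would, in place of code of your own. Each camera call takes 0.05 s, during which the arm holds its last target.

## Working session

There is one attempt and no reset: what is moved stays moved. The work goes in short steps, Python scripts to look and compute and a tool call to move; the robot and the scene stay as the last step left them, time stands still between calls to the robot, and variables do not carry over. Pictures are saved under pics/ and viewed, and the job is handed in when it is done.

Besides the shell and the picture viewer there is one more tool, called after "Request:" by a JSON object that holds its "api" and its "payload", one argument or row to a line. servo_tool: Moves the arm, as the interface text tells. Its arguments: {"type":"object","properties":{"rows":{"type":"array","items":{"type":"array","items":{"type":"number"}}},"newtons":{"type":"number"}},"required":["rows"]}

```bash
ls; mkdir -p pics
python3 - <<'E'
from station import readout, eyes
import cv2,numpy as np,pickle
print(readout.sense())
for n in ("scene","top"):
    d=eyes.capture(n); pickle.dump(d,open(f"pics/{n}0.pkl","wb")); cv2.imwrite(f"pics/{n}0.png",d["img"][:,:,::-1])
    print(n,d["fx"],d["cx"],d["cy"],d["R"],d["t"])
E
```

```text
pics
{'time_s': 0.0, 'joint_pos': array([-1.24658370e+00,  3.00423200e-01,  1.52158649e+00,  2.84137259e-05,
        1.32069709e+00, -6.66329918e-02]), 'joint_vel': array([ 0.00048222, -0.00109484,  0.00086339,  0.00107266,  0.00067285,
       -0.0002379 ]), 'effort': array([ 2.21761104e-03, -5.31803942e+01, -3.52738953e+01,  7.09916395e-02,
        2.44218728e-02, -1.34233792e-04]), 'eef_pos': array([ 0.20943704, -0.50827795,  0.20491032]), 'tool_rot': array([ 2.00740842,  0.39851507, -2.00764539]), 'force': array([0.33064334, 0.50988054, 0.40725157]), 'torque': array([ 0.03790931, -0.02547703, -0.0486146 ]), 'width': 0.09415256456664026}
scene 588.8594014903313 326.3280155839238 232.86280651808883 [[ 4.32361123e-01  9.01700193e-01  7.88015918e-04]
 [ 6.58214498e-01 -3.15013296e-01 -6.83754560e-01]
 [-6.16293383e-01  2.96147573e-01 -7.29711642e-01]] [-0.2948037  -0.26541066  1.75555084]
top 565.387061468413 320.94690014083477 243.45191474583592 [[ 0.01339434 -0.99986125  0.00990347]
 [-0.98816838 -0.01474979 -0.15266202]
 [ 0.15278692 -0.00774149 -0.98822883]] [0.02530138 0.63162364 1.47423033]
```

View pics/scene0.png

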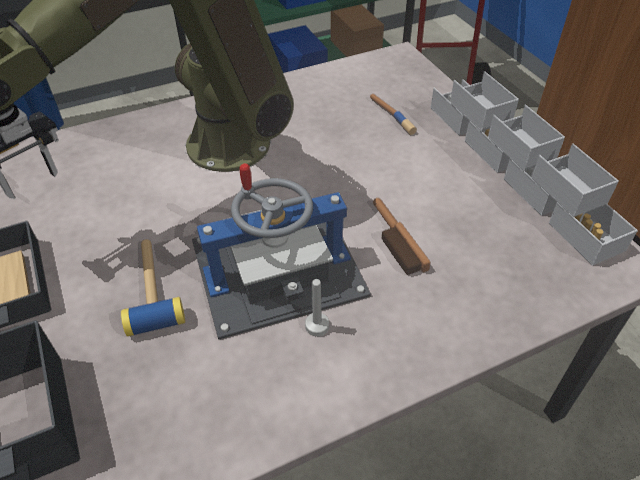

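View pics/top0.png

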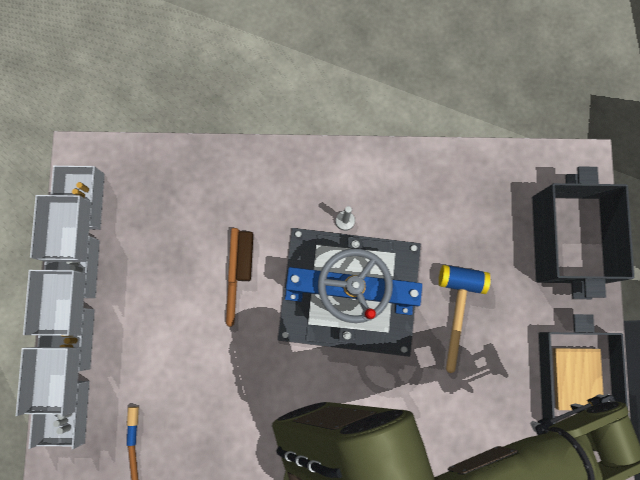

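The scene and top views agree. In the top view the wheel hub is at about (355,286) and the red handle at (371,313), on the robot side. The mallet is right (-y), the brush left (+y) and the rammer beyond at (345,215).

```bash
cat > h.py <<'E'
import numpy as np,cv2
def cloud(d):
    v,u=np.mgrid[:480,:640]; z=d["depth"]
    P=np.stack([(u-d["cx"])/d["fx"]*z,(v-d["cy"])/d["fy"]*z,z],-1)
    return (P-d["t"])@d["R"]
def red(d):
    i=d["img"].astype(int); return (i[...,0]>110)&(i[...,1]<60)&(i[...,2]<60)&(d["depth"]>0)
E
python3 - <<'E'
from h import *
import pickle
from scipy.optimize import least_squares
for n in ("top","scene"):
    d=pickle.load(open(f"pics/{n}0.pkl","rb")); P=cloud(d); r=red(d)
    X=P[r]; X=X[(X[:,2]>.15)&(X[:,2]<.32)]; print(n,len(X),X.min(0),X.max(0))
    T=X[X[:,2]>.25]; print(" upper median",np.median(T,0))
    i=d["img"].astype(int); g=(np.ptp(i,axis=2)<30)&(P[...,2]>.195)&(P[...,2]<.24)&(abs(P[...,0]-.5)<.25)&(abs(P[...,1])<.25)
    W=P[g]; print(len(W))
    f=lambda p,W:np.hypot(W[:,0]-p[0],W[:,1]-p[1])-p[2]
    s=least_squares(lambda p:f(p,W),[np.median(W[:,0]),np.median(W[:,1]),.08],loss='soft_l1',f_scale=.004)
    print(s.x, np.median(W[abs(f(s.x,W))<.01,2]))
    near=np.hypot(P[...,0]-s.x[0],P[...,1]-s.x[1])<.012
    print("hub z",np.percentile(P[near][:,2],[50,90]))
    # pixel cross-check: project hub
    for Z in (np.r_[s.x[:2],.227],):
        c=d["R"]@Z+d["t"]; print(c[0]/c[2]*d["fx"]+d["cx"],c[1]/c[2]*d["fy"]+d["cy"])
    # other objects tops
    for nm,lo in (("blue",0),):
        b=(i[...,2]>90)&(i[...,0]<60)&(P[...,2]>.168)&(P[...,2]<.19); B=P[b]
        rc=cv2.minAreaRect(B[:,:2].astype(np.float32)); print("beam",rc)
E
```

```text
top 71 [ 0.42846243 -0.09164288  0.21330622] [ 0.44885592 -0.06664742  0.28639221]
 upper median [ 0.43934834 -0.07578261  0.28182026]
2168
[ 0.50739718 -0.04507982  0.07544665] 0.2150865017477927
hub z [0.22346046 0.22923746]
354.76485305115835 284.43257163594217
beam ((0.5073358416557312, -0.04609754681587219), (0.3290824294090271, 0.05598697438836098), 83.85741424560547)
scene 32 [ 0.43536258 -0.089363    0.26598062] [ 0.4521644  -0.0695671   0.28237428]
 upper median [ 0.4449065  -0.08101109  0.27760738]
2360
[ 0.5126181  -0.04948644  0.07565127] 0.2131907914556175
hub z [0.221633   0.22685785]
271.33350766794484 201.2431643058098
beam ((0.510271430015564, -0.05004033446311951), (0.3259877562522888, 0.05628590285778046), 84.31682586669922)
```

Run:
```python
from station import readout
from scipy.spatial.transform import Rotation as R
import numpy as np
s=readout.sense(); M=R.from_rotvec(s["tool_rot"]).as_matrix(); print(M.round(3))
for k,c in (("y",1),("z",2)): print(k,np.degrees(np.arctan2(M[1,c],M[0,c])))
```

```text
[[-0.     0.381 -0.925]
 [ 0.001 -0.925 -0.381]
 [-1.    -0.001 -0.   ]]
y -67.6094994744814
z -157.60950237237003
```

```bash
cat >> h.py <<'E'
from scipy.spatial.transform import Rotation as Rn
HUB=np.array([.508,-.0465])
def pose(s):
    M=Rn.from_rotvec(s["tool_rot"]).as_matrix()
    return np.array(s["eef_pos"]),M,np.degrees(np.arctan2(M[1,2],M[0,2]))
def line(s,tgt,az,n,turn=None):
    p,M,a=pose(s); d=(np.array(tgt)-p)/n; da=(az-a) if turn is None else turn
    a0=np.radians(a); 
    for k in range(n):
        b=a0+np.radians(da)*k/n
        Z=np.array([np.cos(b),np.sin(b),0]); Y=np.array([-np.sin(b),np.cos(b),0])
        print([round(-d[2],4),round(d@Y,4),round(d@Z,4),round(-da/n,2),0,0,255])
def rel(s):
    p,M,a=pose(s); q=p[:2]-HUB
    print("t",round(s["time_s"],2),"p",p.round(4),"az",round(a,1),"r",np.hypot(*q).round(4),"ang",np.degrees(np.arctan2(q[1],q[0])).round(1),"F",np.round(s["force"],1),"w",round(s["width"],4),"j6",round(s["joint_pos"][5],2),"tilt",M[:,0].round(3))
E
python3 - <<'E'
from h import *
from station import readout
s=readout.sense(); rel(s)
line(s,[.4255,-.045,.32],None,10,turn=-72.4)
E
```

```text
t 0.1 p [ 0.2094 -0.5083  0.2049] az -157.6 r 0.5499 ang -122.9 F [ 0.1 -0.2  0.6] w 0.094 j6 -0.07 tilt [-0.     0.001 -1.   ]
[np.float64(-0.0115), np.float64(-0.0346), np.float64(-0.0376), 7.24, 0, 0, 255]
[np.float64(-0.0115), np.float64(-0.0391), np.float64(-0.033), 7.24, 0, 0, 255]
[np.float64(-0.0115), np.float64(-0.0429), np.float64(-0.0278), 7.24, 0, 0, 255]
[np.float64(-0.0115), np.float64(-0.0461), np.float64(-0.0221), 7.24, 0, 0, 255]
[np.float64(-0.0115), np.float64(-0.0485), np.float64(-0.0162), 7.24, 0, 0, 255]
[np.float64(-0.0115), np.float64(-0.0501), np.float64(-0.0099), 7.24, 0, 0, 255]
[np.float64(-0.0115), np.float64(-0.051), np.float64(-0.0035), 7.24, 0, 0, 255]
[np.float64(-0.0115), np.float64(-0.051), np.float64(0.0029), 7.24, 0, 0, 255]
[np.float64(-0.0115), np.float64(-0.0503), np.float64(0.0093), 7.24, 0, 0, 255]
[np.float64(-0.0115), np.float64(-0.0487), np.float64(0.0156), 7.24, 0, 0, 255]
```

Request:
{"api": "servo_tool", "payload": {
  "rows": [
    [-0.02,-0.0346,-0.0376,7.24,0,0,255],
    [-0.02,-0.0391,-0.033,7.24,0,0,255],
    [-0.02,-0.0429,-0.0278,7.24,0,0,255],
    [-0.02,-0.0461,-0.0221,7.24,0,0,255],
    [-0.02,-0.0485,-0.0162,7.24,0,0,255],
    [-0.015,-0.0501,-0.0099,7.24,0,0,255],
    [0,-0.051,-0.0035,7.24,0,0,255],
    [0,-0.051,0.0029,7.24,0,0,255],
    [0,-0.0503,0.0093,7.24,0,0,255],
    [0,-0.0487,0.0156,7.24,0,0,255]
  ],
  "newtons": 30
}}

```text
time_s: 1.35
eef_pos: [0.426, -0.0436, 0.3204]
tool_rot: [-1.699, 0.797, 1.699]
force: [0.2, -0.7, -0.5]
width: 0.0007
```

Run:
```python
from h import *
from station import readout,eyes
s=readout.sense(); rel(s)
d=eyes.capture("scene"); cv2.imwrite("pics/s1.png",cv2.resize(d["img"][100:300,130:430,::-1],None,fx=2.6,fy=2.6))
line(s,[.4255,-.045,.243],None,4,turn=0)
```

```text
t 1.35 p [ 0.426  -0.0436  0.3204] az 129.8 r 0.0821 ang 177.9 F [ 0.2 -0.7 -0.5] w 0.0007 j6 2.26 tilt [-0.  0. -1.]
[np.float64(0.0193), np.float64(0.0003), np.float64(-0.0002), 0.0, 0, 0, 255]
[np.float64(0.0193), np.float64(0.0003), np.float64(-0.0002), 0.0, 0, 0, 255]
[np.float64(0.0193), np.float64(0.0003), np.float64(-0.0002), 0.0, 0, 0, 255]
[np.float64(0.0193), np.float64(0.0003), np.float64(-0.0002), 0.0, 0, 0, 255]
```

View pics/s1.png

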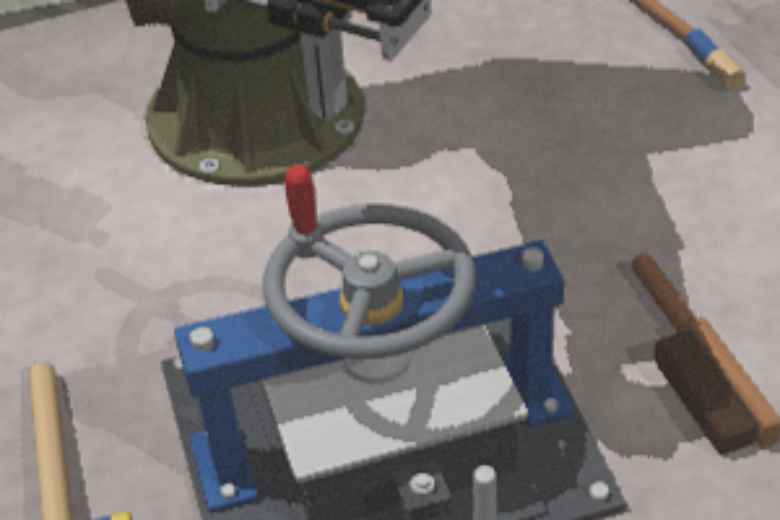

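The hand is in frame with the closed finger tips at zoomed (325,115), i.e. pixel (255,144). That matches the projected TCP of (255.6,143). The handle at zoomed (300,200) is untouched. I'll descend behind it.

Request:
{"api": "servo_tool", "payload": {
  "rows": [
    [0.02,0,0,0,0,0,255],
    [0.02,0,0,0,0,0,255],
    [0.02,0,0,0,0,0,255],
    [0.017,0,0,0,0,0,255],
    [0,0,0,0,0,0,255]
  ]
}}

```text
time_s: 2.02
eef_pos: [0.4251, -0.0452, 0.2425]
tool_rot: [-1.7, 0.794, 1.704]
force: [0.6, 0.6, 0.4]
width: 0.0006
```

```bash
cat >> h.py <<'E'
def arc(s,ang1,az1,r1,n,turn):
    """tool centre along circle about HUB, az turning"""
    p,M,a=pose(s); q=p[:2]-HUB; r0=np.hypot(*q); A0=np.degrees(np.arctan2(q[1],q[0]))
    dA=(ang1-A0)%360; a0=a; pr=p[:2]; cz=p[2]
    for k in range(1,n+1):
        A=np.radians(A0+dA*k/n); r=r0+(r1-r0)*k/n; t=HUB+r*np.array([np.cos(A),np.sin(A)])
        b=np.radians(a0+turn*(k-1)/n); d=t-pr; pr=t
        print("[0,%.4f,%.4f,%.1f,0,0,255],"%(d@[-np.sin(b),np.cos(b)],d@[np.cos(b),np.sin(b)],-turn/n),end=" ")
    print()
E
python3 - <<'E'
from h import *
from station import readout,eyes
s=readout.sense(); rel(s)
p,M,a=pose(s)
H=np.array([.440,-.0775]); q=H-HUB; phi=np.arctan2(q[1],q[0]); print("phi",np.degrees(phi),np.hypot(*q))
t=np.array([-np.sin(phi),np.cos(phi)])
d=H-p[:2]; b=np.radians(a); print("handle in tool y,z",d@[-np.sin(b),np.cos(b)],d@[np.cos(b),np.sin(b)])
E
```

```text
t 2.02 p [ 0.4251 -0.0452  0.2425] az 130.0 r 0.0829 ang 179.1 F [0.6 0.6 0.4] w 0.0006 j6 2.25 tilt [-0.002  0.    -1.   ]
phi -155.4925947698703 0.07473285756613353
handle in tool y,z 0.009332231168754415 -0.03434937733990108
```

Run:
```python
from h import *
from station import readout,eyes
s=readout.sense()
arc(s,230,155,.0777,10,25)
```

```text
[0,0.0041,-0.0061,-2.5,0,0,255], [0,0.0038,-0.0062,-2.5,0,0,255], [0,0.0035,-0.0064,-2.5,0,0,255], [0,0.0032,-0.0065,-2.5,0,0,255], [0,0.0029,-0.0066,-2.5,0,0,255], [0,0.0026,-0.0066,-2.5,0,0,255], [0,0.0023,-0.0067,-2.5,0,0,255], [0,0.0019,-0.0068,-2.5,0,0,255], [0,0.0016,-0.0068,-2.5,0,0,255], [0,0.0013,-0.0068,-2.5,0,0,255],
```

Request:
{"api": "servo_tool", "payload": {
  "rows": [
    [0,0.0041,-0.0061,-2.5,0,0,255],
    [0,0.0038,-0.0062,-2.5,0,0,255],
    [0,0.0035,-0.0064,-2.5,0,0,255],
    [0,0.0032,-0.0065,-2.5,0,0,255],
    [0,0.0029,-0.0066,-2.5,0,0,255],
    [0,0.0026,-0.0066,-2.5,0,0,255]
  ]
}}

```text
time_s: 2.78
eef_pos: [0.4393, -0.0861, 0.2445]
tool_rot: [-1.873, 0.589, 1.873]
force: [-3.1, 2.1, 3.0]
width: 0.0006
```

```bash
cat >> h.py <<'E'
def look(name,nm):
    from station import eyes
    d=eyes.capture(nm); P=cloud(d); r=red(d); X=P[r]; X=X[(X[:,2]>.225)&(X[:,2]<.32)] if len(X) else X
    if len(X):
        m=np.median(X,0); q=m[:2]-HUB; print(nm,len(X),m.round(4),"phi",np.degrees(np.arctan2(q[1],q[0])).round(1),"rad",np.hypot(*q).round(4))
    cv2.imwrite(f"pics/{name}.png",cv2.resize(d["img"][100:300,130:430,::-1] if nm=="scene" else d["img"][190:400,210:510,::-1],None,fx=2.6,fy=2.6))
E
python3 - <<'E'
from h import *
from station import readout,eyes
s=readout.sense(); rel(s)
look("s2","scene"); look("t2","top")
E
```

```text
t 2.77 p [ 0.4393 -0.0861  0.2445] az 145.1 r 0.0793 ang -150.0 F [-3.1  2.1  3. ] w 0.0006 j6 1.9 tilt [ 0.  0. -1.]
scene 46 [ 0.4603 -0.1012  0.2813] phi -131.1 rad 0.0726
```

View pics/s2.png

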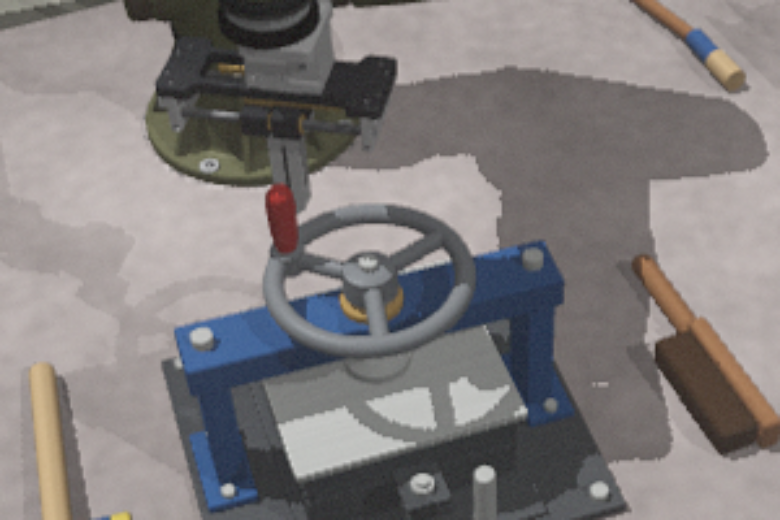

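The fingers push on the handle (red, at zoomed (282,215)) and the wheel has turned about 24° with 3.7 N. I'll continue.

Run:
```python
from h import *
from station import readout,eyes
s=readout.sense()
arc(s,270,0,.0777,10,50)
```

```text
[0,0.0029,-0.0077,-5.0,0,0,255], [0,0.0028,-0.0077,-5.0,0,0,255], [0,0.0026,-0.0078,-5.0,0,0,255], [0,0.0025,-0.0078,-5.0,0,0,255], [0,0.0024,-0.0078,-5.0,0,0,255], [0,0.0022,-0.0079,-5.0,0,0,255], [0,0.0021,-0.0079,-5.0,0,0,255], [0,0.0020,-0.0079,-5.0,0,0,255], [0,0.0018,-0.0079,-5.0,0,0,255], [0,0.0017,-0.0079,-5.0,0,0,255],
```

Request:
{"api": "servo_tool", "payload": {
  "rows": [
    [0,0.0029,-0.0077,-5,0,0,255],
    [0,0.0028,-0.0077,-5,0,0,255],
    [0,0.0026,-0.0078,-5,0,0,255],
    [0,0.0025,-0.0078,-5,0,0,255],
    [0,0.0024,-0.0078,-5,0,0,255],
    [0,0.0022,-0.0079,-5,0,0,255],
    [0,0.0021,-0.0079,-5,0,0,255],
    [0,0.002,-0.0079,-5,0,0,255],
    [0,0.0018,-0.0079,-5,0,0,255],
    [0,0.0017,-0.0079,-5,0,0,255]
  ]
}}

```text
time_s: 4.12
eef_pos: [0.5077, -0.1239, 0.2442]
tool_rot: [2.081, 0.275, -2.081]
force: [-4.1, 0.0, 4.4]
width: 0.0005
```

Run:
```python
from h import *
from station import readout,eyes
s=readout.sense(); rel(s)
look("s3","scene"); look("t3","top")
arc(s,330,0,.0777,10,60)
```

```text
t 4.12 p [ 0.5077 -0.1239  0.2442] az -164.9 r 0.0774 ang -90.2 F [-4.1  0.   4.4] w 0.0005 j6 1.0 tilt [ 0.    -0.001 -1.   ]
scene 46 [ 0.5351 -0.1193  0.2819] phi -69.6 rad 0.0777
[0,0.0018,-0.0079,-6.0,0,0,255], [0,0.0018,-0.0079,-6.0,0,0,255], [0,0.0018,-0.0079,-6.0,0,0,255], [0,0.0018,-0.0079,-6.0,0,0,255], [0,0.0018,-0.0080,-6.0,0,0,255], [0,0.0017,-0.0080,-6.0,0,0,255], [0,0.0017,-0.0080,-6.0,0,0,255], [0,0.0017,-0.0080,-6.0,0,0,255], [0,0.0017,-0.0080,-6.0,0,0,255], [0,0.0017,-0.0080,-6.0,0,0,255],
```

View pics/s3.png

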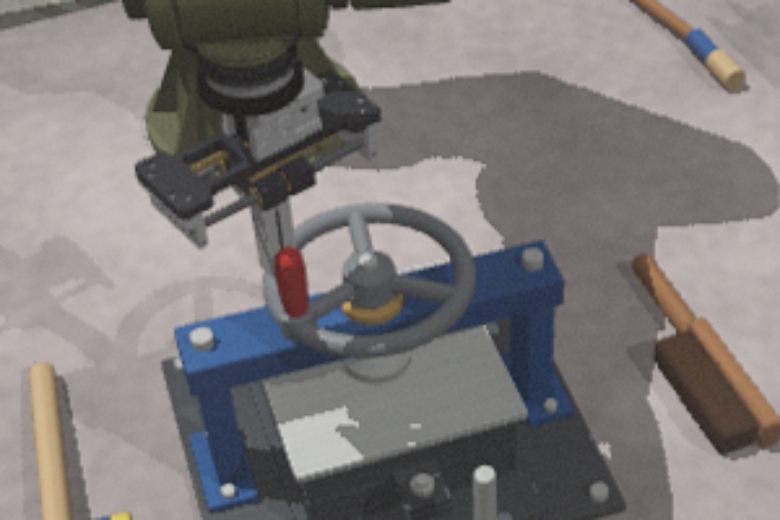

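The handle (zoomed (291,282)) is being pushed round evenly with the finger behind it. Next 60°.

Request:
{"api": "servo_tool", "payload": {
  "rows": [
    [0,0.0018,-0.0079,-6,0,0,255],
    [0,0.0018,-0.0079,-6,0,0,255],
    [0,0.0018,-0.0079,-6,0,0,255],
    [0,0.0018,-0.0079,-6,0,0,255],
    [0,0.0018,-0.008,-6,0,0,255],
    [0,0.0017,-0.008,-6,0,0,255],
    [0,0.0017,-0.008,-6,0,0,255],
    [0,0.0017,-0.008,-6,0,0,255],
    [0,0.0017,-0.008,-6,0,0,255],
    [0,0.0017,-0.008,-6,0,0,255]
  ]
}}

```text
time_s: 5.48
eef_pos: [0.5752, -0.0856, 0.2442]
tool_rot: [1.399, 1.072, -1.399]
force: [-0.6, -5.2, 3.4]
width: 0.0006
```

Run:
```python
from h import *
from station import readout,eyes
s=readout.sense(); rel(s)
look("s4","scene"); look("t4","top")
arc(s,390,0,.0777,10,60)
```

```text
t 5.47 p [ 0.5752 -0.0856  0.2442] az -105.0 r 0.0778 ang -30.2 F [-0.6 -5.2  3.4] w 0.0006 j6 0.05 tilt [ 0.001 -0.001 -1.   ]
[0,0.0017,-0.0080,-6.0,0,0,255], [0,0.0017,-0.0080,-6.0,0,0,255], [0,0.0017,-0.0080,-6.0,0,0,255], [0,0.0017,-0.0080,-6.0,0,0,255], [0,0.0017,-0.0080,-6.0,0,0,255], [0,0.0017,-0.0080,-6.0,0,0,255], [0,0.0017,-0.0080,-6.0,0,0,255], [0,0.0017,-0.0080,-6.0,0,0,255], [0,0.0017,-0.0080,-6.0,0,0,255], [0,0.0017,-0.0080,-6.0,0,0,255],
```

View pics/s4.png

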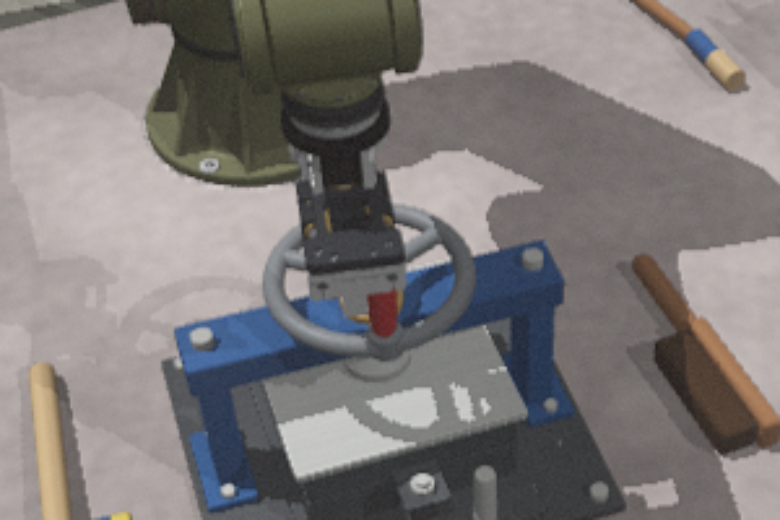

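The handle stands at zoomed (383,315) on the far side, still pushed (5 N). Next 60°, same rows.

Request:
{"api": "servo_tool", "payload": {
  "rows": [
    [0,0.0017,-0.008,-6,0,0,255],
    [0,0.0017,-0.008,-6,0,0,255],
    [0,0.0017,-0.008,-6,0,0,255],
    [0,0.0017,-0.008,-6,0,0,255],
    [0,0.0017,-0.008,-6,0,0,255],
    [0,0.0017,-0.008,-6,0,0,255],
    [0,0.0017,-0.008,-6,0,0,255],
    [0,0.0017,-0.008,-6,0,0,255],
    [0,0.0017,-0.008,-6,0,0,255],
    [0,0.0017,-0.008,-6,0,0,255]
  ]
}}

```text
time_s: 6.82
eef_pos: [0.5754, -0.0075, 0.2441]
tool_rot: [0.615, 1.48, -0.615]
force: [1.8, -2.8, 2.8]
width: 0.0002
```

Run:
```python
from h import *
from station import readout,eyes
s=readout.sense(); rel(s)
look("s5","scene"); look("t5","top")
arc(s,450,0,.0777,10,60)
```

```text
t 6.83 p [ 0.5754 -0.0075  0.2441] az -45.1 r 0.0778 ang 30.1 F [ 1.8 -2.8  2.8] w 0.0002 j6 -0.86 tilt [ 0.002 -0.001 -1.   ]
scene 2 [0.5692 0.0141 0.2632] phi 44.7 rad 0.0861
[0,0.0017,-0.0080,-6.0,0,0,255], [0,0.0017,-0.0080,-6.0,0,0,255], [0,0.0017,-0.0080,-6.0,0,0,255], [0,0.0017,-0.0080,-6.0,0,0,255], [0,0.0017,-0.0080,-6.0,0,0,255], [0,0.0017,-0.0080,-6.0,0,0,255], [0,0.0017,-0.0080,-6.0,0,0,255], [0,0.0017,-0.0080,-6.0,0,0,255], [0,0.0017,-0.0080,-6.0,0,0,255], [0,0.0017,-0.0080,-6.0,0,0,255],
```

View pics/s5.png

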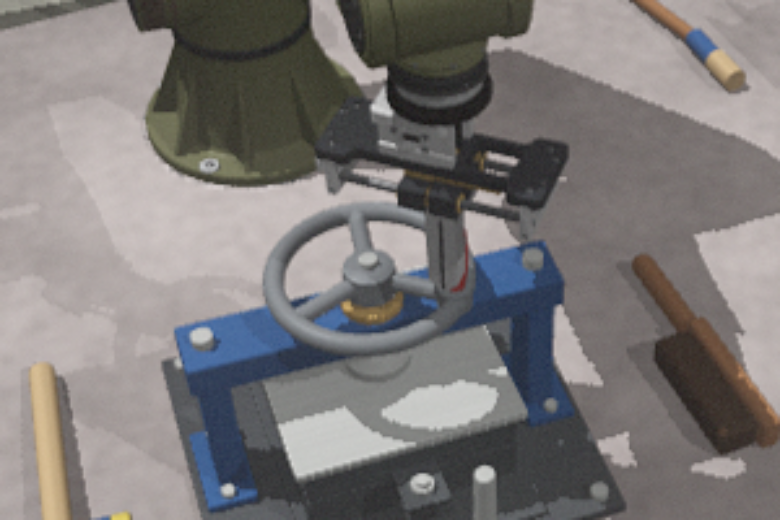

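The finger at zoomed (448,240) has the handle just behind it (red sliver at (462,265)). The wheel is past half-way (about 3.5 rad) with 3.3 N on the handle. Next 60°.

Request:
{"api": "servo_tool", "payload": {
  "rows": [
    [0,0.0017,-0.008,-6,0,0,255],
    [0,0.0017,-0.008,-6,0,0,255],
    [0,0.0017,-0.008,-6,0,0,255],
    [0,0.0017,-0.008,-6,0,0,255],
    [0,0.0017,-0.008,-6,0,0,255],
    [0,0.0017,-0.008,-6,0,0,255],
    [0,0.0017,-0.008,-6,0,0,255],
    [0,0.0017,-0.008,-6,0,0,255],
    [0,0.0017,-0.008,-6,0,0,255],
    [0,0.0017,-0.008,-6,0,0,255]
  ]
}}

```text
time_s: 8.18
eef_pos: [0.5078, 0.0319, 0.244]
tool_rot: [-0.203, 1.559, 0.204]
force: [4.1, -0.0, 4.4]
width: 0.0008
```

Run:
```python
from h import *
from station import readout,eyes
s=readout.sense(); rel(s)
look("s6","scene"); look("t6","top")
```

```text
t 8.18 p [0.5078 0.0319 0.244 ] az 14.9 r 0.0784 ang 90.2 F [ 4.1 -0.   4.4] w 0.0008 j6 -1.84 tilt [ 0.002  0.001 -1.   ]
scene 25 [0.4901 0.0156 0.281 ] phi 106.1 rad 0.0646
top 6 [0.4781 0.0231 0.2786] phi 113.2 rad 0.0758
```

View pics/s6.png

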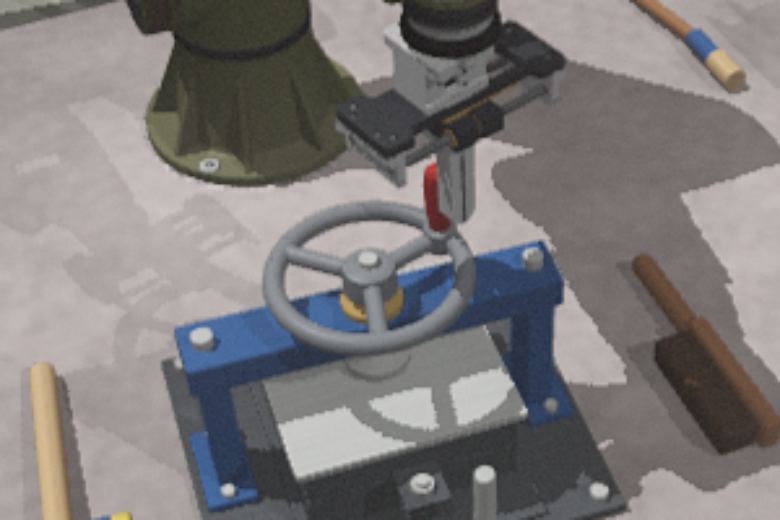

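View pics/t6.png

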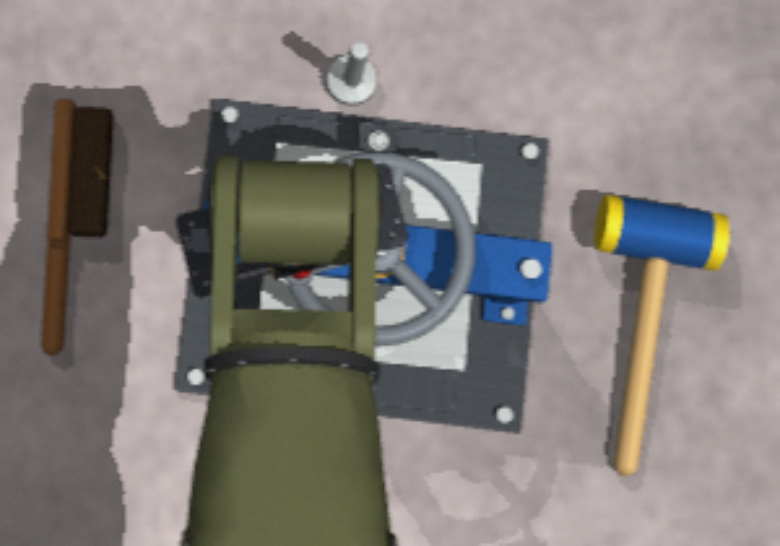

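The handle is at zoomed (435,195) in the scene view, about 106° round from +x. About 99° remain, but the last joint lacks range for it. I'll back off 18 mm, turn the tool a half turn back, and push on with the opposite face.

Request:
{"api": "servo_tool", "payload": {
  "rows": [
    [0,0,0.009,0,0,0,255],
    [0,0,0.009,0,0,0,255],
    [0,0,0,10,0,0,255],
    [0,0,0,10,0,0,255],
    [0,0,0,10,0,0,255],
    [0,0,0,10,0,0,255],
    [0,0,0,10,0,0,255],
    [0,0,0,10,0,0,255],
    [0,0,0,10,0,0,255],
    [0,0,0,10,0,0,255]
  ]
}}

```text
time_s: 9.52
eef_pos: [0.5255, 0.0366, 0.243]
tool_rot: [0.888, 1.383, -0.889]
force: [-0.0, 0.7, -1.1]
width: 0.0006
```

Request:
{"api": "servo_tool", "payload": {
  "rows": [
    [0,0,0,10,0,0,255],
    [0,0,0,10,0,0,255],
    [0,0,0,10,0,0,255],
    [0,0,0,10,0,0,255],
    [0,0,0,10,0,0,255],
    [0,0,0,10,0,0,255],
    [0,0,0,10,0,0,255],
    [0,0,0,10,0,0,255],
    [0,0,0,10,0,0,255],
    [0,0,0,10,0,0,255]
  ]
}}

```text
time_s: 10.78
eef_pos: [0.5255, 0.0366, 0.243]
tool_rot: [2.085, 0.266, -2.087]
force: [0.9, -0.1, -0.6]
width: 0.0006
```

Run:
```python
from h import *
from station import readout,eyes
s=readout.sense(); rel(s)
look("s7","scene"); look("t7","top")
arc(s,130,0,.0777,10,40)
```

```text
t 10.78 p [0.5255 0.0366 0.243 ] az -165.5 r 0.0849 ang 78.1 F [ 0.9 -0.1 -0.6] w 0.0006 j6 1.32 tilt [-0.001  0.    -1.   ]
scene 24 [0.4944 0.0182 0.2806] phi 101.9 rad 0.0661
top 66 [0.4866 0.0244 0.2849] phi 106.8 rad 0.0741
[0,-0.0024,0.0073,-4.0,0,0,255], [0,-0.0023,0.0073,-4.0,0,0,255], [0,-0.0021,0.0073,-4.0,0,0,255], [0,-0.0019,0.0072,-4.0,0,0,255], [0,-0.0017,0.0072,-4.0,0,0,255], [0,-0.0016,0.0072,-4.0,0,0,255], [0,-0.0014,0.0072,-4.0,0,0,255], [0,-0.0012,0.0071,-4.0,0,0,255], [0,-0.0011,0.0071,-4.0,0,0,255], [0,-0.0009,0.0070,-4.0,0,0,255],
```

View pics/s7.png

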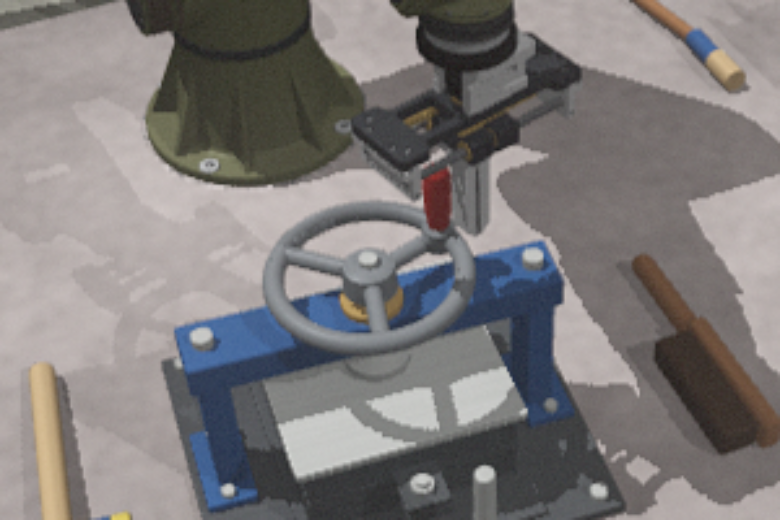

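The hand is reversed, the handle (zoomed (437,195)) hasn't moved, and there is a gap between them. I'll push on.

Request:
{"api": "servo_tool", "payload": {
  "rows": [
    [0,-0.0024,0.0073,-4,0,0,255],
    [0,-0.0023,0.0073,-4,0,0,255],
    [0,-0.0021,0.0073,-4,0,0,255],
    [0,-0.0019,0.0072,-4,0,0,255],
    [0,-0.0017,0.0072,-4,0,0,255],
    [0,-0.0016,0.0072,-4,0,0,255],
    [0,-0.0014,0.0072,-4,0,0,255],
    [0,-0.0012,0.0071,-4,0,0,255],
    [0,-0.0011,0.0071,-4,0,0,255],
    [0,-0.0009,0.007,-4,0,0,255]
  ]
}}

```text
time_s: 12.12
eef_pos: [0.4582, 0.0127, 0.2437]
tool_rot: [1.64, 0.86, -1.638]
force: [1.4, 3.5, 1.9]
width: 0.0004
```

Run:
```python
from h import *
from station import readout,eyes
s=readout.sense(); rel(s)
look("s8","scene"); look("t8","top")
arc(s,175,0,.0777,9,45)
```

```text
t 12.12 p [0.4582 0.0127 0.2437] az -124.7 r 0.0774 ang 130.0 F [1.4 3.5 1.9] w 0.0004 j6 0.55 tilt [ 0.001  0.001 -1.   ]
scene 9 [ 0.451  -0.0137  0.2715] phi 150.1 rad 0.0657
[0,-0.0015,0.0066,-5.0,0,0,255], [0,-0.0015,0.0066,-5.0,0,0,255], [0,-0.0015,0.0066,-5.0,0,0,255], [0,-0.0015,0.0066,-5.0,0,0,255], [0,-0.0015,0.0066,-5.0,0,0,255], [0,-0.0015,0.0066,-5.0,0,0,255], [0,-0.0015,0.0066,-5.0,0,0,255], [0,-0.0015,0.0066,-5.0,0,0,255], [0,-0.0015,0.0066,-5.0,0,0,255],
```

View pics/s8.png

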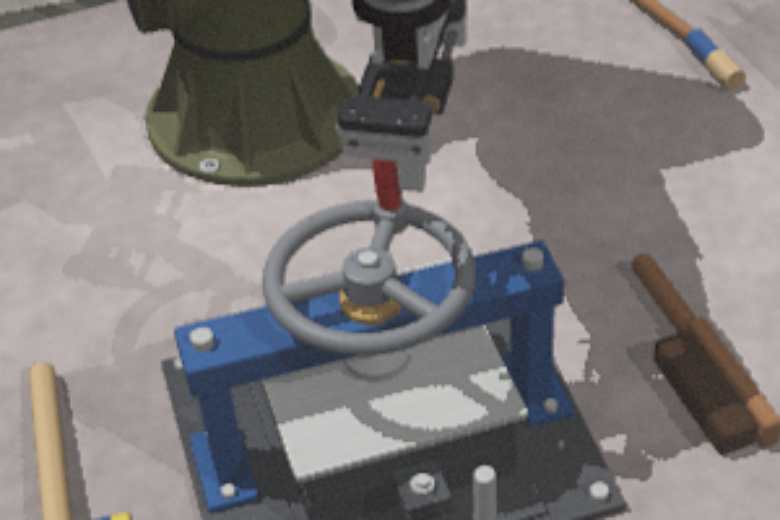

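The handle moves on, now at zoomed (388,185). Next 45°, then a careful last part.

Request:
{"api": "servo_tool", "payload": {
  "rows": [
    [0,-0.0015,0.0066,-5,0,0,255],
    [0,-0.0015,0.0066,-5,0,0,255],
    [0,-0.0015,0.0066,-5,0,0,255],
    [0,-0.0015,0.0066,-5,0,0,255],
    [0,-0.0015,0.0066,-5,0,0,255],
    [0,-0.0015,0.0066,-5,0,0,255],
    [0,-0.0015,0.0066,-5,0,0,255],
    [0,-0.0015,0.0066,-5,0,0,255],
    [0,-0.0015,0.0066,-5,0,0,255]
  ]
}}

```text
time_s: 13.35
eef_pos: [0.4302, -0.0398, 0.2436]
tool_rot: [1.078, 1.289, -1.077]
force: [-1.1, 4.6, 3.5]
width: 0.0005
```

Run:
```python
from h import *
from station import readout,eyes
s=readout.sense(); rel(s)
look("s9","scene"); look("t9","top")
arc(s,188,0,.0777,4,13)
```

```text
t 13.35 p [ 0.4302 -0.0398  0.2436] az -79.8 r 0.078 ang 175.1 F [-1.1  4.6  3.5] w 0.0005 j6 -0.36 tilt [-0.     0.001 -1.   ]
scene 34 [ 0.4387 -0.0653  0.283 ] phi -164.8 rad 0.0718
[0,-0.0009,0.0043,-3.2,0,0,255], [0,-0.0009,0.0043,-3.2,0,0,255], [0,-0.0009,0.0043,-3.2,0,0,255], [0,-0.0009,0.0043,-3.2,0,0,255],
```

View pics/s9.png

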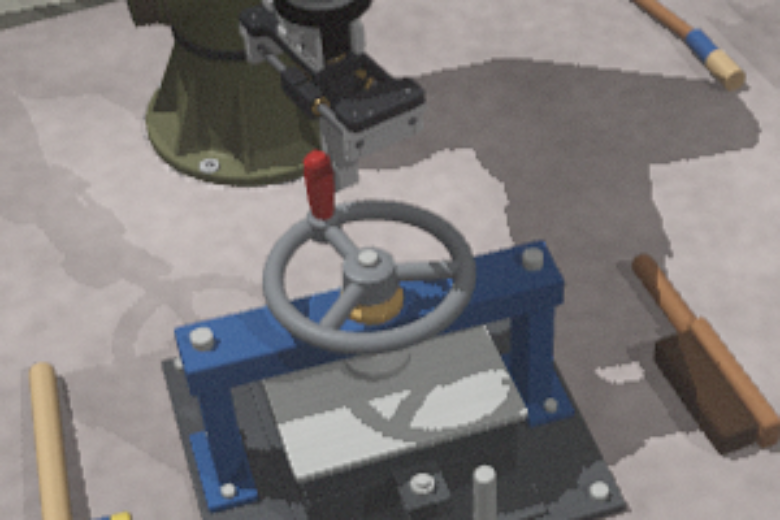

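Measured with the same camera and code, the handle (zoomed (318,185)) reads 195.2° against 208.7° at the start. That leaves about 13.5°.

Request:
{"api": "servo_tool", "payload": {
  "rows": [
    [0,-0.001,0.0046,-3.4,0,0,255],
    [0,-0.001,0.0046,-3.4,0,0,255],
    [0,-0.001,0.0046,-3.4,0,0,255],
    [0,-0.001,0.0046,-3.4,0,0,255],
    [0,0,0,0,0,0,255]
  ]
}}

```text
time_s: 14.08
eef_pos: [0.431, -0.0587, 0.2433]
tool_rot: [0.902, 1.376, -0.903]
force: [0.1, 0.5, 1.4]
width: 0.0005
```

Request:
{"api": "servo_tool", "payload": {
  "rows": [
    [0,0,-0.01,0,0,0,255],
    [0,0,-0.01,0,0,0,255],
    [0,0,-0.01,0,0,0,255],
    [-0.03,0,0,0,0,0,255],
    [-0.03,0,0,0,0,0,255],
    [0,0,0,0,0,0,255]
  ]
}}

```text
time_s: 14.82
eef_pos: [0.4193, -0.0309, 0.3051]
tool_rot: [0.901, 1.373, -0.899]
force: [-0.2, -0.1, -0.1]
width: 0.0006
```

Run:
```python
from h import *
from station import readout,eyes
import pickle
s=readout.sense(); rel(s)
look("s10","scene"); look("t10","top")
for n in("scene","top"):
    d=pickle.load(open(f"pics/{n}0.pkl","rb"));P=cloud(d);X=P[red(d)];X=X[(X[:,2]>.225)&(X[:,2]<.32)];m=np.median(X,0);q=m[:2]-HUB;print("start",n,m,np.degrees(np.arctan2(q[1],q[0])))
```

```text
t 14.82 p [ 0.4193 -0.0309  0.3051] az -66.4 r 0.0901 ang 170.0 F [-0.2 -0.1 -0.1] w 0.0006 j6 -0.57 tilt [ 0.004 -0.001 -1.   ]
scene 36 [ 0.4455 -0.0787  0.2834] phi -152.8 rad 0.0703
start scene [ 0.4449065  -0.08101109  0.27760738] -151.32207881435403
start top [ 0.43934834 -0.07578261  0.28182026] -156.89986176818985
```

View pics/s10.png

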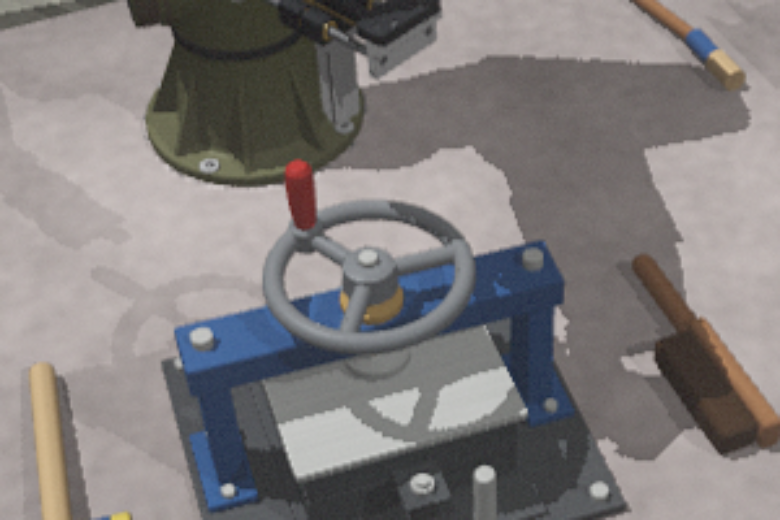

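The handle (zoomed (300,195)) stands as at the start, within about 1.5° (207.2° against 208.7°), and is about 5 mm higher. I'll lift well clear and compare before and after in the views.

Request:
{"api": "servo_tool", "payload": {
  "rows": [
    [-0.04,0,-0.02,0,0,0,255],
    [-0.04,0,-0.03,0,0,0,255],
    [-0.03,0,-0.04,0,0,0,255],
    [0,0,-0.04,0,0,0,255],
    [0,0,-0.04,0,0,0,255],
    [0,0,-0.04,0,0,0,255],
    [0,0,0,0,0,0,255],
    [0,0,0,0,0,0,255]
  ]
}}

```text
time_s: 15.92
eef_pos: [0.3349, 0.1609, 0.4128]
tool_rot: [0.9, 1.377, -0.901]
force: [-0.6, 0.2, 0.1]
width: 0.0001
```

Run:
```python
from h import *
from station import readout,eyes
import pickle
rel(readout.sense()); look("s11","scene"); look("t11","top")
d=eyes.capture("top"); d0=pickle.load(open("pics/top0.pkl","rb"))
# feature shifts by patch registration, px (1px ~2.3mm)
for nm,(x0,x1,y0,y1) in {"mallet":(436,496,258,300),"brush":(224,258,222,335),"rammer":(330,362,200,232),"flaskplate":(312,394,240,332)}.items():
    g=lambda d:cv2.cvtColor(d["img"],cv2.COLOR_RGB2GRAY)
    r=cv2.matchTemplate(g(d)[y0-6:y1+6,x0-6:x1+6],g(d0)[y0:y1,x0:x1],cv2.TM_CCOEFF_NORMED); _,v,_,l=cv2.minMaxLoc(r); print(nm,v,l[0]-6,l[1]-6)
```

```text
t 15.93 p [0.3349 0.1609 0.4128] az -66.4 r 0.2701 ang 129.8 F [-0.6  0.2  0.1] w 0.0001 j6 -0.06 tilt [-0.001 -0.001 -1.   ]
scene 34 [ 0.4452 -0.0796  0.2834] phi -152.2 rad 0.071
top 69 [ 0.4392 -0.0757  0.287 ] phi -157.0 rad 0.0747
mallet 0.9993762373924255 0 0
brush 0.7944764494895935 0 0
rammer 0.9991449117660522 0 0
flaskplate 0.9801329970359802 0 0
```

View pics/t11.png

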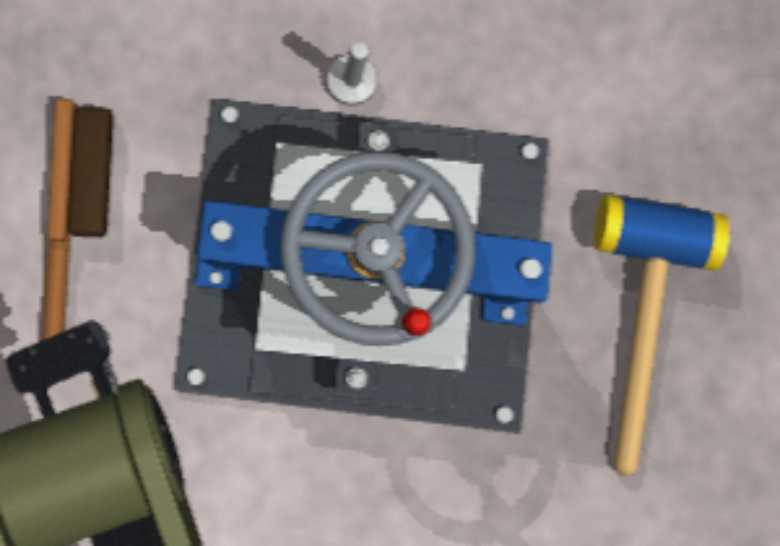

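The top view shows the handle at zoomed (417,321), reading -157.0° against -156.9° at the start. The mallet, rammer and flask are unshifted. The brush matches at zero shift too, though the hand partly hides it. The hand is clear, so I'm handing in.

```bash
python3 -c "
from station import workorder
print(workorder.sign_off())"
```

```text
the job is handed in; nothing more can be done
None
```

I pushed the clamp's hand wheel one full turn counter-clockwise by the red handle with closed fingertips, and handed the job in at about 16 s of the 53 s allowed. I never took the handle between the fingers. About 260° round I backed off, reversed the hand because the last joint lacked the range, and finished with the opposite side of the fingers.

What the last checks showed:
- **Handle position:** the top camera reads -157.0° against -156.9° at the start. The scene camera reads -152.2° against -151.3°. The two cameras differ by about 5° in absolute angle, but each agrees with its own start reading to within 1°.
- **Handle height:** it stands 5 to 6 mm higher than at the start, which fits one turn of the screw.
- **Pushing force:** the wrist read about 3.5 to 6 N while pushing, including about 4.4 N when the wheel was just past half-way.
- **Other objects:** the mallet, rammer and flask show no shift in the top view. The brush also matched at zero shift, but with a weaker match (0.79) because the hand partly hid it.
- **Hand:** it finished well clear, with the fingertips 0.41 m above the bench and the wrist force near zero.

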